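# Dock the noodle press and tighten its click clamp

## Robot

A 7-joint arm with a two-finger parallel gripper is mounted at the origin on the work surface. World frame = base frame: x ahead of the robot, y to its left, z up, the work surface at z = 0. Lengths are in m, angles in degrees, forces in N, time in s.
With the tool pointing down it reaches from about 0.425 to 0.875 m from the base axis. Payload 4.7 kg.
Tool frame: the origin (TCP) lies at the very end of the fingers, on their centre line; the grasp point (between the pads) lies 19 mm behind it; z points along the fingers, y is the direction in which the jaws open and shut (so a half turn about z gives the same grasp; the last joint's range is limited). The gripper opens to 87 mm and grips with 3 to 60 N. Pads are 19 mm wide; open, the fingers measure 117 mm over their backs; the gripper's body (75 mm by 190 mm) begins 51 mm behind the grasp point.
Start: joints at [65.495, 18.392, -4.016, 83.108, 1.295, 78.541, -3.26], TCP at [0.278, -0.588, 0.223] pointing down, gripper open.
Joint ranges: [-163.93, 163.93], [-17.29, 119.83], [-79.2, 71.16], [3.27, 140.29], [-89.18, 269.18], [5.43, 117.66], [-154.24, 154.24]. Speed limits (degrees/s): [147.25, 147.25, 180, 180, 180, 180, 180].

## Interface

Orientations are given as [roll, pitch, yaw] about the fixed x, y, z axes, in that order (R = Rz(yaw) Ry(pitch) Rx(roll)).
In Python, from cell import * gives the robot as it stands.
- The arm moves only by the tool arm_command, never from a script. Its argument "targets" is a list that holds one entry, the list of rows, each a list of 7 numbers: the shift along the tool's x, y, z in m, then the turn, a rotation vector about the tool's x, y, z in degrees, then the gripper's target within -1 to 1 (shut at 1, half-way at 0, fully open at -1). In form: [[[tx, ty, tz, rx, ry, rz, claw], ...]]. A call has 1 to 10 rows; each row is the pose to reach, as a shift and turn from the pose commanded when the call began, along the tool's axes at that moment; what a row does not reach only later rows make up. A row lasts 1/10 s, in which the tool goes at most 50 mm and 8.59 degrees, less where a joint would pass 70% of its speed; a pose out of reach is approached as far as the arm can. A call with a gripper value outside its range is refused whole. The fingers move at their own pace and stop on an object; "newtons" is the grip in N (left out, the last holds). Time passes only in rows, so rows that repeat a pose let the fingers close. It gives the time, the measured TCP pose, the force and the opening at its end, in the units of the state.
- get_obs(): the state, without advancing time (a new reading comes with each control period).
- read_camera(name): name is "scene" or "top" or "wrist"; returns a dict with "img" (420x560x3 uint8, red, green, blue), "z_map" (420x560 float32, m along the optical axis (not along the pixel's ray), 0 where there is no reading), "K" (3x3 intrinsics, pixels), "D" ([k1, k2, p1, p2, k3] as OpenCV has them; the pictures are not rectified), "origin" and "attitude" of the camera in the world. Camera axes: x right, y down, z forward; pixel columns grow to the right and rows downward; lengths in m; the calibration is good to about 2 mm. A picture is of the moment at which its call begins.
- sign_off(): hands the job in, once; it reports no verdict.
Trained networks look in the newest picture that a camera, given by its name, has taken for a name from the list of things; names that differ only in an ending like _2 or _b are one class to them, and where a whole thing is asked for, a point or a joint stands for the part that bears it (a point fixed in the world has none). Each returns a list of dicts, best first, with "conf" (0 to 1); they miss things now and then, are a little off and sometimes report something else, mostly with a low value. They report only what shows in the picture. A call takes as long as a camera call. They do not tell look-alikes from the thing itself.
- search_frame(thing, camera): "position" ([column, row] in pixels, amid what is visible of it).
The state is a dict: "time_s": time; "qpos": joint angles; "joint_velocities": joint speeds; "effort": joint torques, N m; "tool_pos": TCP position; "tool_rot": TCP orientation; "force": force on the tool from outside, world axes, zero at the start; "wrist_torque": the same for the moment, N m; "grip_width": finger opening in m.
Only numpy, scipy, OpenCV 4.12 (cv2) and the standard library are available. Lean on these libraries where they do the work, as an engineer would, in place of code of your own. Each camera call takes 0.05 s, during which the arm holds its last target.

## Task

Slide the noodle press across the slab into its steel dock, without lifting or tipping it, until its board sits square and flush against the stop. Then push the clamp handle clockwise until it breaks over with a click, and stop at once: do not tighten the screw further after the click. Leave the handle broken over, leave the other things on the counter where they stand, and take the robot's hand away.

Things in the scene. Friction and masses are not known exactly. Their poses are not given: they have to be found in the camera images.
- dock: Polished steel dock fixed to the slab. Origin on the slab, where the press board's underside centre belongs when home; +x points away from the robot, the way the press slides in, +y left. The stop, a bar 28 mm high, has its face at x=70 mm. Side rails 22 mm high, inner faces at y=+-69 mm from x=30 to 90 mm, flare out to y about +-88 mm at x=-20 mm and guide the board in.
- clamp_arm (a point): Top centre of the dock's clamp arm, 47 mm above the slab: x=-10, y=76 mm in the dock's frame, 40 mm wide in x, y 34 to 118 mm. It overhangs the left edge of the docked board (underside 29 mm up) from a post outside the dock (x -35 to 15, y 88 to 118 mm, 46 mm high).
- noodle_press: Loose noodle press, 0.7 to 1 kg, upright. Wooden board 140 x 126 x 24 mm (x, y, z); a steel column at its far edge carries a barrel 60 mm across (axis x=25, y=-15 mm, 66 to 145 mm up), plunger ball up to 185 mm. Origin: centre of the board's underside; the +x edge goes in first; nothing stands on the near half. Starts 80 to 110 mm short of home, a little askew. Slides at 3 to 10 N.
- screw_axis (a point): Point on the vertical axis of the clamp screw, 77 mm above the slab (mid height of the handle), at x=-10, y=52 mm in the dock's frame. The handle turns about it; a drum 56 mm across, to 109 mm above the slab, sits round it.
- handle_grip (a point): Centre of the clamp handle's black grip, 130 mm from the screw axis, 77 mm above the slab. Grip 80 mm long (92 to 172 mm from the axis), 24 mm wide, 26 mm high, on a level 16 mm shank. At the start it points left and towards the robot; turned clockwise from above, it travels away from the robot. The slab below its sweep is clear.
- screw (a joint): Turn of the clamp screw, rad, growing clockwise from above (tightening). Starts at 0 to 0.5 and stays where left. The resistance at the grip climbs from about 6 to 10 N. The click comes at about 1.05 to 1.13 (go by the click, not by this figure); beyond 1.25 it is over-tightened.
- breakover (a joint): Clockwise angle, rad, of the handle relative to the screw: 0 while they turn together. At the set torque the handle yields and, past about 0.08, falls over by itself to 0.18, where it stays: the grip leaps ahead some 15 mm and the push force drops to nothing. Let go before that, it springs back to 0. Pushing on after the click turns the screw further.
- mortar: Bystander: grey stone mortar 128 mm across, 80 mm high, with its pestle leaning in it to 165 mm. Origin: centre of underside.
- bowl_a: Bystander: white ceramic bowl 140 mm across, 60 mm high. Origin: centre of underside.
- bowl_b: Bystander: another such white bowl, 140 mm across, 60 mm high.
- ladle: Bystander: steel ladle 270 mm long lying on the slab, 36 mm high; its 80 mm cup is at +x of its origin (centre 90 mm from it).
- tub: Bystander: green plastic lidded tub 86 x 148 x 72 mm. Origin: centre of underside.
- jar: Bystander: amber glass jar 64 mm across, 100 mm high. Origin: centre of underside.
There are look-alikes about, which are no part of the job. What is shaped like the noodle_press but pink is not meant.

How it is judged:
By the outcome, as a careful person would: the job done as asked, in the order asked, and still so for the second after the job is handed in, with the robot touching nothing.
It also fails if it takes over 72 s, if anything falls off the work surface, if the arm or the gripper's body presses on something with over 40 N, if the wrist force passes 120 N, or if a joint passes its speed limit or range.

## Working session

There is one attempt and no reset: what is moved stays moved. The work goes in short steps, Python scripts to look and compute and a tool call to move; the robot and the scene stay as the last step left them, time stands still between calls to the robot, and variables do not carry over. Pictures are saved under pics/ and viewed, and the job is handed in when it is done.

Besides the shell and the picture viewer there is one more tool, called after "Emit:" by a JSON object that holds its "op" and its "data", one argument or row to a line. arm_command: Moves the arm, as the interface text tells. Its arguments: {"type":"object","properties":{"targets":{"type":"array","items":{"type":"array","items":{"type":"array","items":{"type":"number"}}}},"newtons":{"type":"number"}},"required":["targets"]}

```bash
ls; mkdir -p pics; python3 - <<'E'
from cell import *
import cv2
o=get_obs(); print(o)
for n in ["scene","top","wrist"]:
    c=read_camera(n); cv2.imwrite(f"pics/{n}0.png",c["img"][:,:,::-1]); print(n,c["K"],c["D"],c["origin"],c["attitude"])
E
```

```text
pics
{'time_s': 0.0, 'qpos': array([65.4963125 , 18.43984734, -4.01429934, 83.17422305,  1.29517403,
       78.53874285, -3.25971057]), 'joint_velocities': array([-0.10092136, -0.00368233,  0.00118214, -0.0253765 , -0.05671883,
        0.03054713, -0.00105092]), 'effort': array([-1.32998812e-04, -4.91281128e+01, -4.03564554e-01, -3.12526238e+01,
       -6.36726804e-02,  4.35681792e-02,  1.72794994e-04]), 'tool_pos': array([ 0.27761347, -0.58714086,  0.22145834]), 'tool_rot': array([-1.79892430e+02,  6.15974735e-03,  2.53125828e+01]), 'force': array([ 1.46936281, -0.87733808, -0.46523263]), 'wrist_torque': array([-0.01271113, -0.02037472, -0.04778394]), 'grip_width': 0.08686973882642851}
scene [[395.89445527   0.         281.27321358]
 [  0.         395.89445527 211.16506282]
 [  0.           0.           1.        ]] [-0.01071875  0.          0.          0.          0.        ] [1.22972074 0.1303993  0.84781387] [-138.46675477    0.91229659  100.97616385]
top [[442.68691274   0.         282.07438594]
 [  0.         442.68691274 208.44068224]
 [  0.           0.           1.        ]] [-0.05849501  0.          0.          0.          0.        ] [ 0.3024442  -0.01227822  1.28614728] [-168.23018163   -0.26471178  -91.02975362]
wrist [[298.57878094   0.         282.37178314]
 [  0.         298.57878094 205.98633303]
 [  0.           0.           1.        ]] [-0.00269639  0.          0.          0.          0.        ] [ 0.34427178 -0.55554678  0.38355626] [ 1.64322663e+02  1.38935951e-01 -6.46700830e+01]
```

View pics/top0.png

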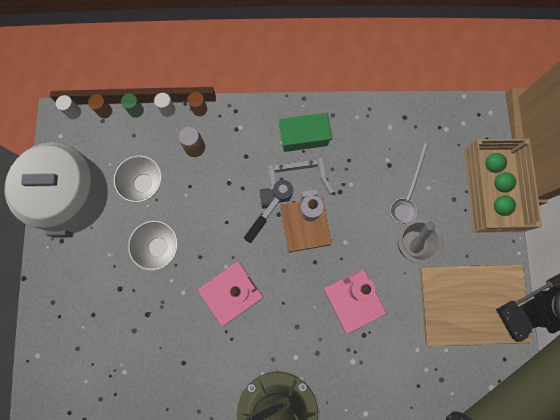

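View pics/scene0.png

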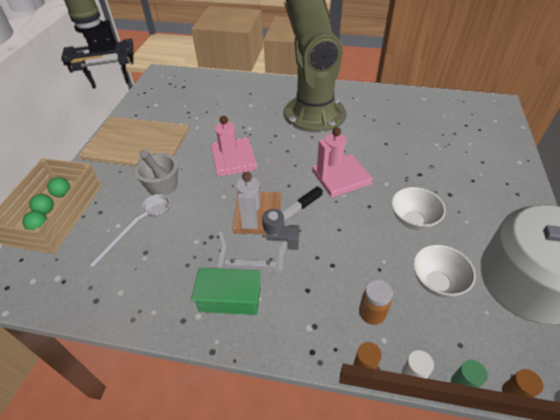

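```bash
cat > h.py <<'E'
from cell import *
import cv2, numpy as np
from scipy.spatial.transform import Rotation as R
def cloud(c):
    h,w=c["z_map"].shape
    u,v=np.meshgrid(np.arange(w),np.arange(h))
    p=cv2.undistortPoints(np.stack([u,v],-1).reshape(-1,1,2).astype(np.float64),c["K"],c["D"]).reshape(h,w,2)
    z=c["z_map"].astype(float)
    P=np.stack([p[...,0]*z,p[...,1]*z,z],-1)
    A=R.from_euler("xyz",c["attitude"],degrees=True).as_matrix()
    W=P@A.T+np.array(c["origin"])
    W[z==0]=np.nan
    return W
E
python3 - <<'E'
from h import *
c=read_camera("top"); W=cloud(c); np.savez("top0.npz",img=c["img"],W=W)
im=c["img"][130:270,220:370,::-1]; cv2.imwrite("pics/top_z.png",cv2.resize(im,None,fx=5,fy=5,interpolation=cv2.INTER_CUBIC))
print(np.nanmedian(W[300:400,50:200,2]))
for n in ["dock","noodle_press","handle_grip","clamp_arm","screw_axis"]:
    r=search_frame(n,"top")
    for d in r[:4]:
        u,v=np.round(d["position"]).astype(int); print(n,d,W[v,u])
E
```

```text
-0.00048330701688370503
dock {'position': [277.3, 187.9], 'conf': 0.8} [ 0.60600511 -0.00922744  0.10539507]
dock {'position': [303.7, 132.1], 'conf': 0.3} [ 0.78196734 -0.09043467  0.0710343 ]
noodle_press {'position': [307.5, 224.9], 'conf': 0.84} [ 0.51438638 -0.09662193  0.02827296]
noodle_press {'position': [354.8, 298.9], 'conf': 0.75} [ 0.3022543  -0.21184724  0.08964776]
noodle_press {'position': [230.3, 295.7], 'conf': 0.69} [0.31564289 0.11446747 0.14306181]
noodle_press {'position': [276.0, 193.4], 'conf': 0.26} [ 0.59192322 -0.00626222  0.10528549]
handle_grip {'position': [271.7, 208.4], 'conf': 0.86} [0.55464279 0.00559934 0.08337369]
handle_grip {'position': [305.6, 130.5], 'conf': 0.57} [ 0.78851388 -0.09652858  0.06995932]
clamp_arm {'position': [278.6, 190.5], 'conf': 0.79} [ 0.59919527 -0.01462708  0.10954563]
screw_axis {'position': [277.1, 189.8], 'conf': 0.65} [ 0.601503   -0.00912679  0.10076434]
screw_axis {'position': [304.6, 133.3], 'conf': 0.6} [ 0.77871251 -0.09324008  0.0713249 ]
```

View pics/top_z.png

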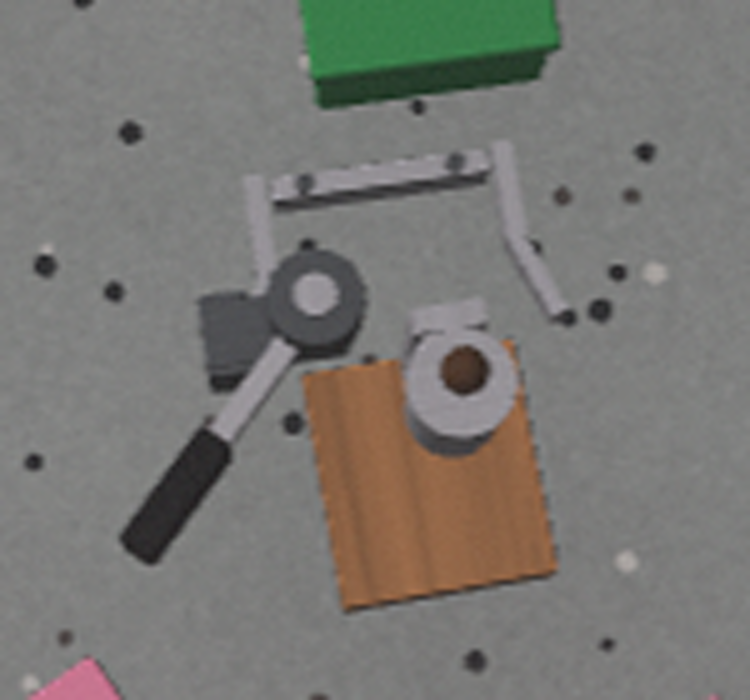

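```bash
cat >> h.py <<'E'
def ray(c,uv,z):
    uv=np.array(uv,float).reshape(-1,1,2)
    p=cv2.undistortPoints(uv,c["K"],c["D"]).reshape(-1,2)
    A=R.from_euler("xyz",c["attitude"],degrees=True).as_matrix()
    d=np.c_[p,np.ones(len(p))]@A.T
    o=np.array(c["origin"]); t=(z-o[2])/d[:,2]
    return o+d*t[:,None]
def proj(c,X):
    A=R.from_euler("xyz",c["attitude"],degrees=True).as_matrix()
    Y=(np.atleast_2d(X)-np.array(c["origin"]))@A
    rv=np.zeros(3)
    return cv2.projectPoints(Y.reshape(-1,1,3),rv,rv,c["K"],np.array(c["D"]))[0].reshape(-1,2)
E
python3 - <<'E'
from h import *
c=read_camera("top"); W=cloud(c)
q=lambda l:[(220+x/5-0.4,130+y/5-0.4) for x,y in l]
s=ray(c,q([(275,196),(487,168)]),.028);print("stop",s, np.degrees(np.arctan2(s[0,0]-s[1,0],-(s[0,1]-s[1,1]))))
r=ray(c,q([(494,145),(512,235)]),.022);print("railR",r)
r=ray(c,q([(265,180),(273,245)]),.022);print("railL",r)
d=ray(c,q([(316,298)]),.109);print("drum",d)
g=ray(c,q([(175,495),(206,437),(150,555)]),.09);print("grip",g)
m=cv2.inRange(cv2.cvtColor(c["img"],cv2.COLOR_RGB2HSV),(5,80,80),(20,255,255))
m[:, :270]=0;m[:,345:]=0;m[:190]=0;m[260:]=0
n=cv2.findContours(m,0,2)[0];k=max(n,key=cv2.contourArea)
P=ray(c,cv2.convexHull(k).reshape(-1,2).astype(float),.024)
rc=cv2.minAreaRect(P[:,:2].astype(np.float32)*1000);print("board",rc,cv2.boxPoints(rc))
cc=q([(303,377),(345,610),(556,573),(515,341)])
print(ray(c,cc,.024))
print("heights stop",W[163:172,290,2].round(3),W[163:172,290,0].round(3))
# z slab offset near
print(np.nanmedian(W[250:290,265:330,2]))
E
```

```text
stop [[ 0.68464479 -0.00283712  0.028     ]
 [ 0.69993137 -0.12899741  0.028     ]] -173.09126969443187
railR [[ 0.7161378  -0.13425073  0.022     ]
 [ 0.66010455 -0.14294799  0.022     ]]
railL [[ 0.69649706  0.00302129  0.022     ]
 [ 0.65627968 -0.00117429  0.022     ]]
drum [[ 0.60141765 -0.0250811   0.109     ]]
grip [[0.49651981 0.0538417  0.09      ]
 [0.52850329 0.03662055 0.09      ]
 [0.46371365 0.06763048 0.09      ]]
board ((518.2422485351562, -88.95140075683594), (138.99832153320312, 125.75225067138672), 8.450474739074707) [[ 440.2577    -36.971115]
 [ 458.73755  -161.35811 ]
 [ 596.2268   -140.93169 ]
 [ 577.74695   -16.544693]]
[[ 0.57562577 -0.01755213  0.024     ]
 [ 0.43906762 -0.03920767  0.024     ]
 [ 0.45813534 -0.16071267  0.024     ]
 [ 0.59510261 -0.14212505  0.024     ]]
heights stop [0.002 0.026 0.023 0.029 0.026 0.024 0.013 0.    0.001] [0.71  0.699 0.697 0.692 0.69  0.688 0.688 0.689 0.685]
-0.0008405779438198646
```

```bash
cat > ov.py <<'E'
from h import *
import sys
def T(x,y,yaw):
    a=np.radians(yaw); M=np.array([[np.cos(a),-np.sin(a),0],[np.sin(a),np.cos(a),0],[0,0,1]])
    return lambda P: np.atleast_2d(P)@M.T+np.array([x,y,0])
def overlay(c,dock,board,scale,box,fn):
    D=T(*dock);B=T(*board)
    u0,v0,u1,v1=box
    im=cv2.resize(c["img"][v0:v1,u0:u1,::-1],None,fx=scale,fy=scale,interpolation=cv2.INTER_CUBIC)
    def pl(f,P,col,cl=False):
        p=(proj(c,f(np.array(P,float)/1000))-[u0,v0]+.5)*scale
        cv2.polylines(im,[np.round(p).astype(int)],cl,col,1)
    pl(D,[(70,-69,28),(70,69,28)],(0,255,255)); pl(D,[(70,-69,0),(70,69,0)],(0,160,255))
    for s in(1,-1): pl(D,[(90,s*69,22),(30,s*69,22),(-20,s*88,22)],(255,255,0))
    t=np.linspace(0,6.3,40); pl(D,np.c_[-10+28*np.cos(t),52+28*np.sin(t),t*0+109],(0,0,255))
    pl(D,[(-30,34,47),(-30,118,47),(10,118,47),(10,34,47)],(255,0,255),True)
    pl(B,[(-70,-63,24),(70,-63,24),(70,63,24),(-70,63,24)],(0,255,0),True)
    cv2.imwrite(fn,im)
E
python3 - <<'E'
from ov import *
for n,b,s in(("top",(230,140,350,260),6),("scene",(180,150,340,310),5)):
    c=read_camera(n); overlay(c,(.622,-.0746,7.2),(.5182,-.089,8.4),s,b,f"pics/ov_{n}.png")
E
```

```text
(no output)
```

View pics/ov_top.png

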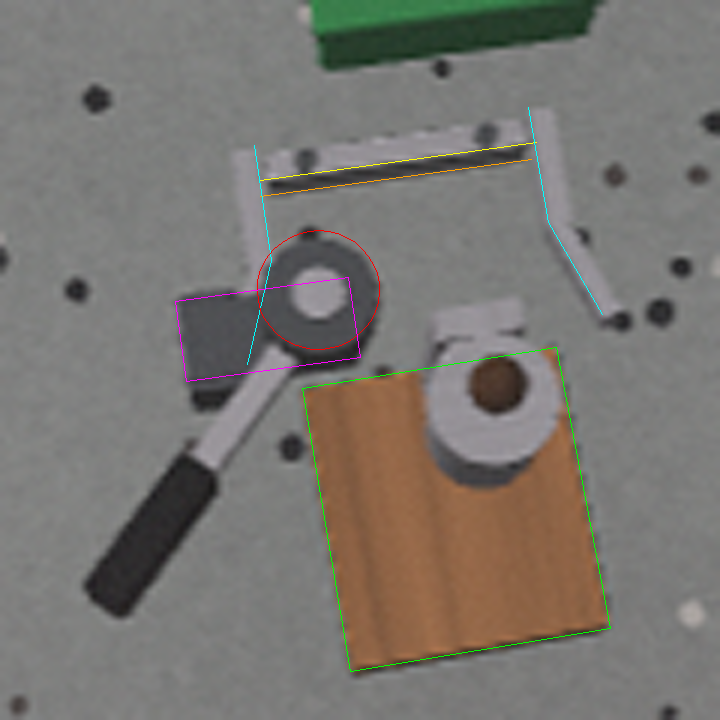

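View pics/ov_scene.png

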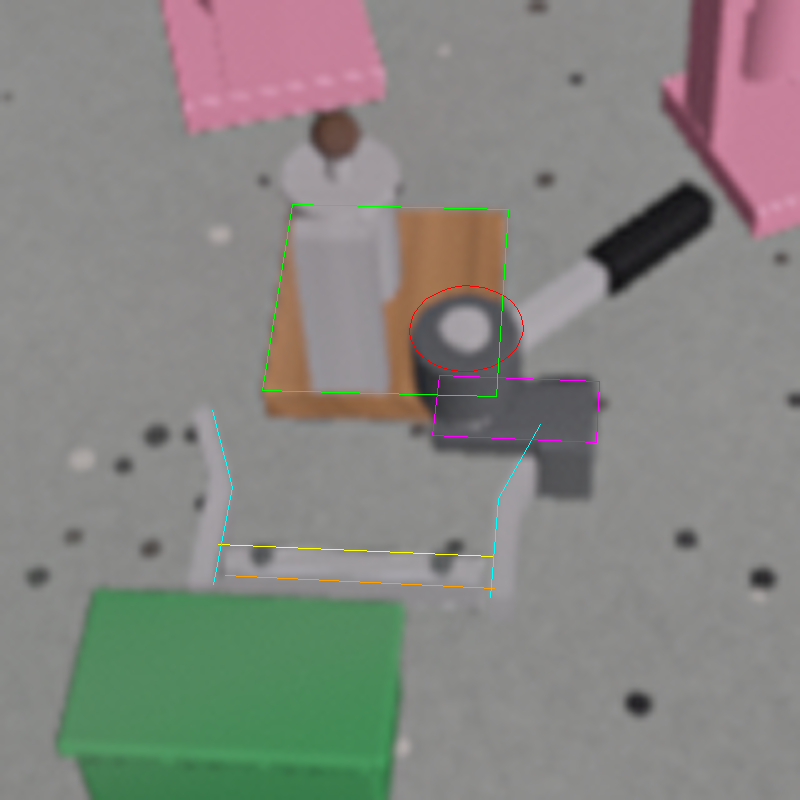

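Emit:
{"op": "arm_command", "data": {
  "targets": [
    [[0.03, -0.03, -0.045, 0, 0, -8, -0.15], [0.065, -0.068, -0.045, 0, 0, -16, -0.15], [0.1, -0.105, -0.045, 0, 0, -24, -0.15], [0.135, -0.14, -0.045, 0, 0, -32, -0.15], [0.17, -0.175, -0.045, 0, 0, -40, -0.15], [0.205, -0.21, -0.045, 0, 0, -48, -0.15], [0.24, -0.245, -0.045, 0, 0, -56, -0.15], [0.27, -0.28, -0.045, 0, 0, -64, -0.15], [0.3, -0.315, -0.045, 0, 0, -72, -0.15], [0.335, -0.35, -0.045, 0, 0, -80, -0.15]]
  ]
}}

```text
time_s: 1.6
tool_pos: [0.4308, -0.1269, 0.268]
tool_rot: [180.0, 0.1, 105.6]
force: [0.9, -0.4, 0.8]
grip_width: 0.0503
```

```bash
python3 - <<'E'
from h import *
o=get_obs(); print(o["qpos"],o["tool_rot"],o["tool_pos"],o["force"],o["grip_width"])
d=np.load("top0.npz");W=d["W"].reshape(-1,3);I=d["img"].reshape(-1,3).astype(int)
m=(W[:,0]>.2)&(W[:,0]<.46)&(abs(W[:,1])<.35)&(W[:,2]>.06)
P=W[m]
for s in(P[P[:,1]>0],P[P[:,1]<0]): print(s.min(0),s.max(0))
E
```

```text
[ 44.7468681   -7.13507868 -28.76494306 104.9833406   -3.40489067
  81.22685413  32.30535608] [1.79975497e+02 8.77628395e-02 1.05619969e+02] [ 0.43081769 -0.12687822  0.26796131] [ 0.90440363 -0.41210935  0.76841307] 0.05027692623269103
[0.29783031 0.05111745 0.06009984] [0.45583281 0.34830416 0.1875555 ]
[ 0.29664412 -0.34985682  0.06031319] [ 0.45991063 -0.18713432  0.18659459]
```

```bash
python3 - <<'E'
from h import *
d=np.load("top0.npz");W=d["W"].reshape(-1,3)
for a,b in((-.3,-.15),(0,.2)):
    m=(W[:,0]>.2)&(W[:,0]<.42)&(W[:,1]>a)&(W[:,1]<b)&(W[:,2]>.07)
    print(W[m].min(0),W[m].max(0))
E
```

```text
[ 0.29664412 -0.2535552   0.07115674] [ 0.37279031 -0.18713432  0.18659459]
[0.29783031 0.05111745 0.07075943] [0.36640173 0.1272795  0.1875555 ]
```

Emit:
{"op": "arm_command", "data": {
  "targets": [
    [[0, 0, 0, 0, 0, -8.2, -0.15], [0, 0, 0, 0, 0, -16.4, -0.15], [0, 0, 0, 0, 0, -24.6, -0.15], [0, 0, 0, 0, 0, -32.8, -0.15], [0, 0, 0, 0, 0, -41, -0.15], [0, 0, 0, 0, 0, -49.2, -0.15], [0, 0, 0, 0, 0, -57.4, -0.15], [0, 0, 0, 0, 0, -65.6, -0.15], [0, 0, 0, 0, 0, -73.8, -0.15], [0, 0, 0, 0, 0, -82, -0.15]]
  ]
}}

```text
time_s: 2.6
tool_pos: [0.4308, -0.1288, 0.2677]
tool_rot: [-180.0, 0.0, -172.3]
force: [-0.0, 0.6, 0.5]
grip_width: 0.0496
```

Emit:
{"op": "arm_command", "data": {
  "targets": [
    [[0, 0, 0.035, 0, 0, 0, -0.15], [0, 0, 0.07, 0, 0, 0, -0.15], [0, 0, 0.105, 0, 0, 0, -0.15], [0, 0, 0.14, 0, 0, 0, -0.15], [0, 0, 0.17, 0, 0, 0, -0.15], [0, 0, 0.195, 0, 0, 0, -0.15], [0, 0, 0.215, 0, 0, 0, -0.15], [0, 0, 0.232, 0, 0, 0, -0.15], [0, 0, 0.244, 0, 0, 0, -0.15], [0, 0, 0.251, 0, 0, 0, -0.15]]
  ]
}}

```text
time_s: 3.6
tool_pos: [0.4304, -0.1288, 0.0158]
tool_rot: [180.0, -0.0, -172.7]
force: [0.1, -0.2, -0.7]
grip_width: 0.0505
```

```bash
python3 - <<'E'
from ov import *
c=read_camera("scene"); overlay(c,(.622,-.0746,7.2),(.5182,-.089,8.4),5,(180,130,330,250),"pics/s1.png")
c=read_camera("wrist"); cv2.imwrite("pics/w1.png",c["img"][:,:,::-1])
E
```

```text
(no output)
```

View pics/s1.png

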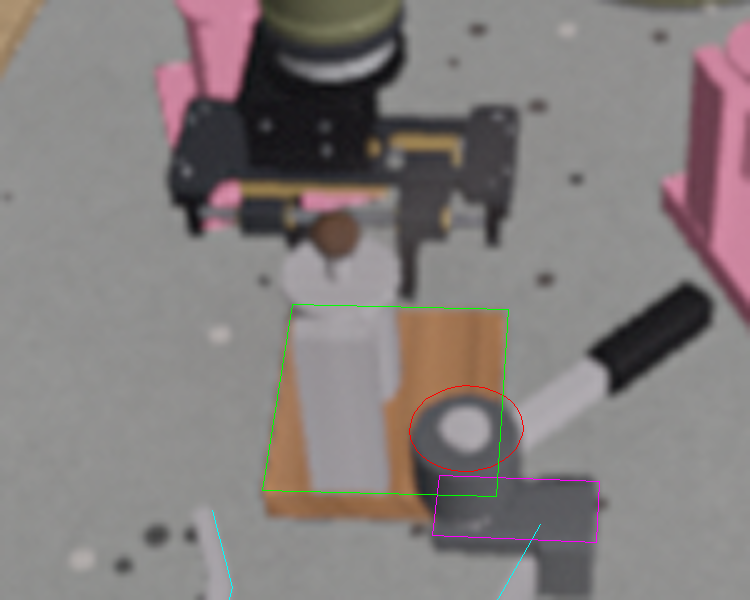

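View pics/w1.png

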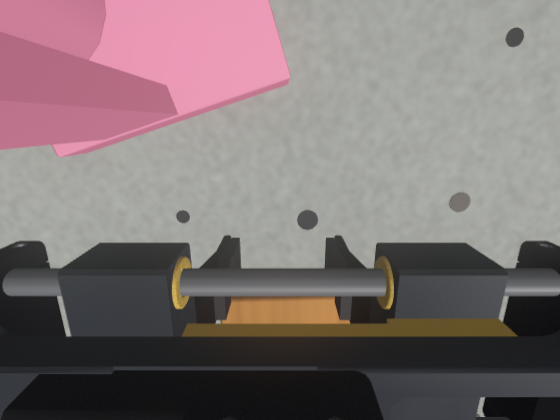

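Emit:
{"op": "arm_command", "data": {
  "targets": [
    [[-0.003, 0.002, 0, 0, 0, 0, -0.15], [-0.006, 0.004, 0, 0, 0, 0, -0.15], [-0.01, 0.004, 0, 0, 0, 0, -0.15], [-0.014, 0.004, 0, 0, 0, 0, -0.15], [-0.018, 0.004, 0, 0, 0, 0, -0.15], [-0.022, 0.004, 0, 0, 0, 0, -0.15], [-0.026, 0.004, 0, 0, 0, 0, -0.15], [-0.03, 0.004, 0, 0, 0, 0, -0.15], [-0.034, 0.004, 0, 0, 0, 0, -0.15], [-0.038, 0.004, 0, 0, 0, 0, -0.15]]
  ]
}}

```text
time_s: 4.7
tool_pos: [0.4619, -0.1206, 0.0157]
tool_rot: [179.9, -0.8, -172.7]
force: [-15.4, -1.9, 12.8]
grip_width: 0.0498
```

```bash
python3 - <<'E'
from ov import *
c=read_camera("top"); overlay(c,(.622,-.0746,7.2),(.5182,-.089,8.4),6,(230,140,350,260),"pics/t2.png")
E
```

```text
(no output)
```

View pics/t2.png

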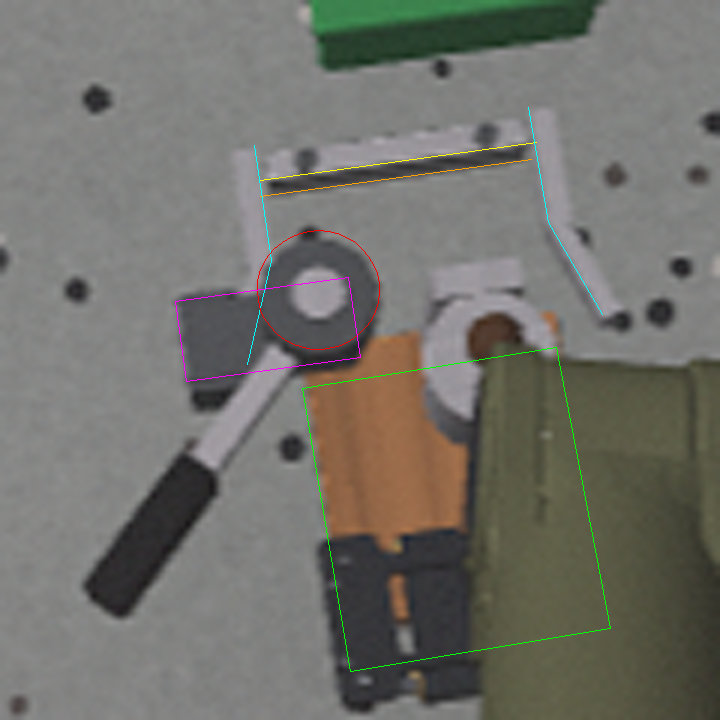

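```bash
python3 - <<'E'
from ov import *
o=get_obs();print(o["force"],o["wrist_torque"],o["tool_pos"],o["tool_rot"],o["qpos"],o["effort"])
c=read_camera("scene"); overlay(c,(.622,-.0746,7.2),(.54,-.0855,8),5,(180,130,340,290),"pics/s2.png")
cv2.imwrite("pics/s2f.png",c["img"][:,:,::-1])
o=get_obs();print(o["force"],o["wrist_torque"])
E
```

```text
[-8.57309849 -0.70474787  4.84681836] [0.20139757 1.92138702 0.29286834] [ 0.46335219 -0.12036219  0.01579848] [ 179.93282993   -0.62462175 -172.67012355] [ 35.14967484  12.12445213 -25.66865322 118.02312943   6.79990645
  51.83411213 103.0404617 ] [ -0.87910261 -33.46962333  -3.1021066  -27.774387    -0.33857555
  -2.99083918  -0.3035022 ]
[-10.32675645  -0.97652674   8.02958248] [0.15582309 2.2730195  0.31051338]
```

View pics/s2.png

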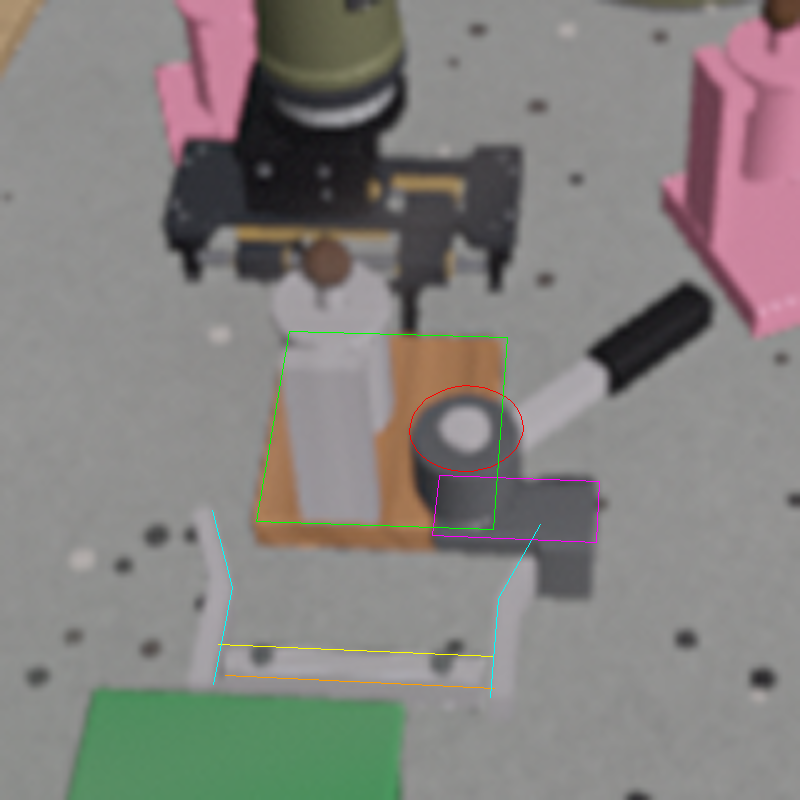

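View pics/s2f.png

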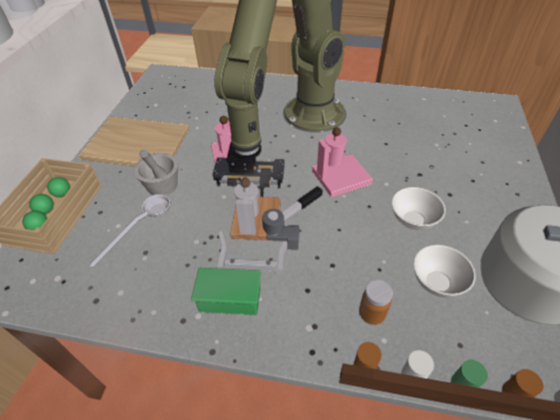

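Emit:
{"op": "arm_command", "data": {
  "targets": [
    [[-0.004, 0, -0.001, 0, 0, 0, -0.15], [-0.008, 0, -0.002, 0, 0, 0, -0.15], [-0.012, 0, -0.002, 0, 0, 0, -0.15], [-0.016, 0, -0.002, 0, 0, 0, -0.15], [-0.02, 0, -0.002, 0, 0, 0, -0.15], [-0.024, 0, -0.002, 0, 0, 0, -0.15], [-0.028, 0, -0.002, 0, 0, 0, -0.15], [-0.032, 0, -0.002, 0, 0, 0, -0.15], [-0.036, 0, -0.002, 0, 0, 0, -0.15], [-0.04, 0, -0.002, 0, 0, 0, -0.15]]
  ]
}}

```text
time_s: 5.8
tool_pos: [0.508, -0.1149, 0.0185]
tool_rot: [-180.0, -0.0, -172.7]
force: [-2.8, -0.1, -3.5]
grip_width: 0.05
```

```bash
python3 - <<'E'
from ov import *
o=get_obs();print(o["force"],o["wrist_torque"],o["tool_pos"],o["tool_rot"])
c=read_camera("scene"); overlay(c,(.622,-.0746,7.2),(.58,-.08,7.2),5,(180,130,340,290),"pics/s3.png")
E
```

```text
[-2.84002076 -0.06268778 -3.50621473] [-0.0487438   0.77398999  0.06109481] [ 0.50797834 -0.11487468  0.01851367] [-1.79998181e+02 -2.25540724e-04 -1.72688875e+02]
```

View pics/s3.png

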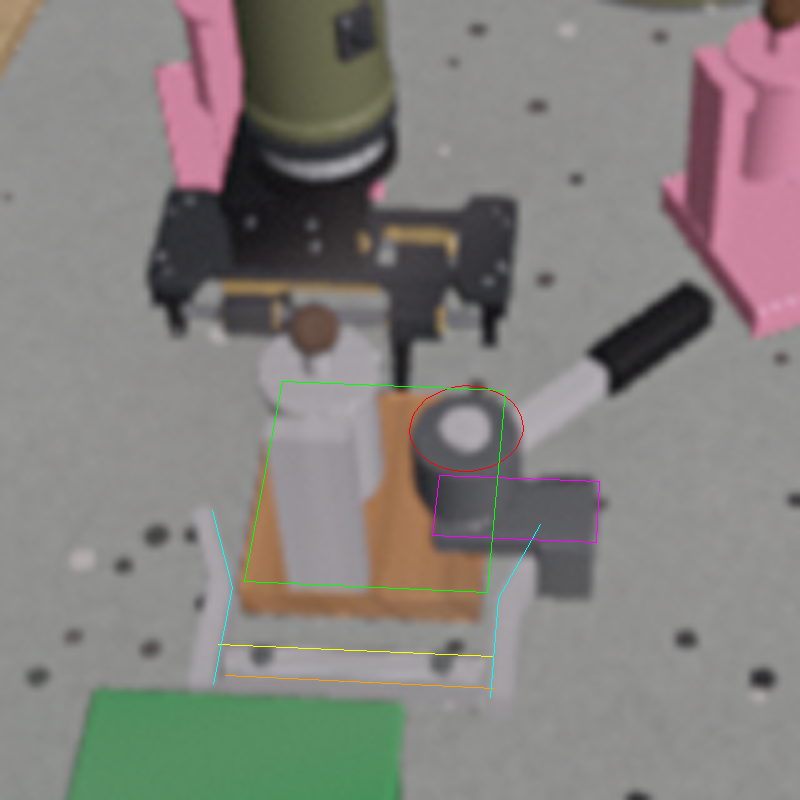

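Emit:
{"op": "arm_command", "data": {
  "targets": [
    [[-0.004, 0, 0, 0, 0, 0, -0.15], [-0.008, 0, 0, 0, 0, 0, -0.15], [-0.012, 0, 0, 0, 0, 0, -0.15], [-0.016, 0, 0, 0, 0, 0, -0.15], [-0.02, 0, 0, 0, 0, 0, -0.15], [-0.023, 0, 0, 0, 0, 0, -0.15], [-0.026, 0, 0, 0, 0, 0, -0.15], [-0.029, 0, 0, 0, 0, 0, -0.15], [-0.031, 0, 0, 0, 0, 0, -0.15], [-0.033, 0, 0, 0, 0, 0, -0.15]]
  ]
}}

```text
time_s: 6.85
tool_pos: [0.5397, -0.111, 0.0187]
tool_rot: [-180.0, -0.1, -172.7]
force: [-6.3, -0.9, 0.3]
grip_width: 0.0498
```

```bash
python3 - <<'E'
from ov import *
o=get_obs();print(o["force"],o["wrist_torque"],o["tool_pos"],o["tool_rot"])
c=read_camera("scene"); overlay(c,(.622,-.0746,7.2),(.6145,-.076,7.2),5,(180,150,340,310),"pics/s4.png")
E
```

```text
[-6.29784137 -0.8618432   0.33565068] [-0.05517217  1.37099894  0.14380208] [ 0.53969851 -0.11104428  0.01869187] [-1.79987063e+02 -1.10352850e-01 -1.72700204e+02]
```

View pics/s4.png

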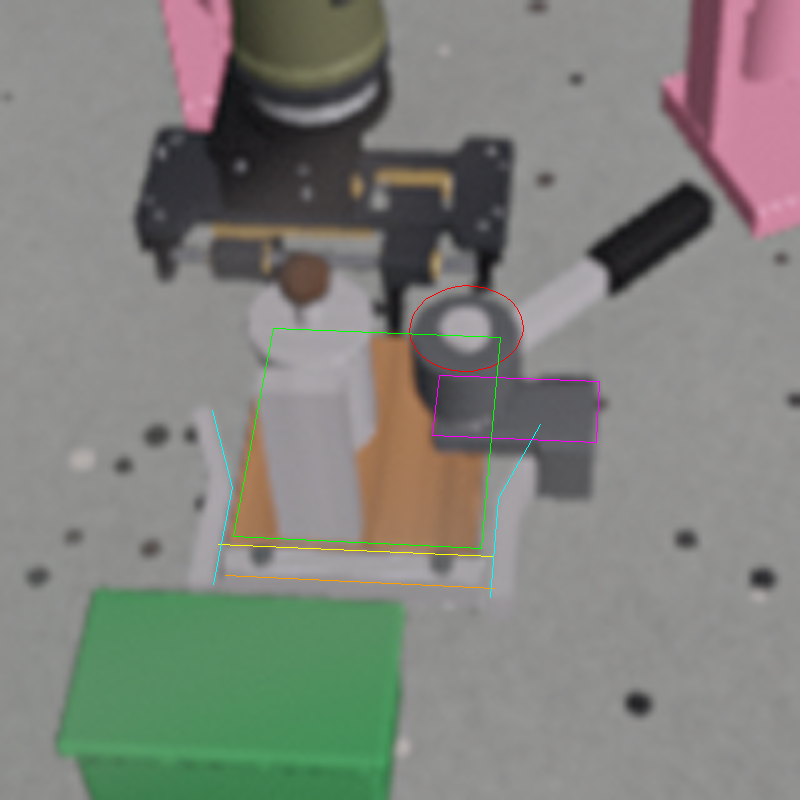

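Emit:
{"op": "arm_command", "data": {
  "targets": [
    [[-0.002, 0, 0, 0, 0, 0, -0.15], [-0.004, 0, 0, 0, 0, 0, -0.15], [-0.006, 0, 0, 0, 0, 0, -0.15]]
  ]
}}

```text
time_s: 7.2
tool_pos: [0.5449, -0.1104, 0.0186]
tool_rot: [-180.0, -0.2, -172.7]
force: [-10.8, -1.7, 4.1]
grip_width: 0.0499
```

Emit:
{"op": "arm_command", "data": {
  "targets": [
    [[-0.0015, 0, 0, 0, 0, 0, -0.15], [-0.003, 0, 0, 0, 0, 0, -0.15]]
  ]
}}

```text
time_s: 7.4
tool_pos: [0.5451, -0.1103, 0.0185]
tool_rot: [180.0, -0.6, -172.7]
force: [-18.3, -1.1, 10.9]
grip_width: 0.0504
```

Emit:
{"op": "arm_command", "data": {
  "targets": [
    [[-0.0015, 0, -0.001, 0, 0, 0, -0.15], [-0.003, 0, -0.001, 0, 0, 0, -0.15]]
  ]
}}

```text
time_s: 7.6
tool_pos: [0.5452, -0.1103, 0.0186]
tool_rot: [180.0, -0.9, -172.7]
force: [-21.0, -2.1, 12.5]
grip_width: 0.05
```

```bash
python3 - <<'E'
from ov import *
o=get_obs();print(o["force"],o["wrist_torque"],o["tool_pos"],o["tool_rot"])
c=read_camera("scene"); overlay(c,(.622,-.0746,7.2),(.622,-.0746,7.2),5,(180,150,340,310),"pics/s5.png")
E
```

```text
[-20.99125751  -2.14788773  12.51529466] [-0.30906307  4.82068273  0.20340682] [ 0.54524055 -0.11033338  0.01860492] [ 179.96216649   -0.88369566 -172.74549422]
```

View pics/s5.png

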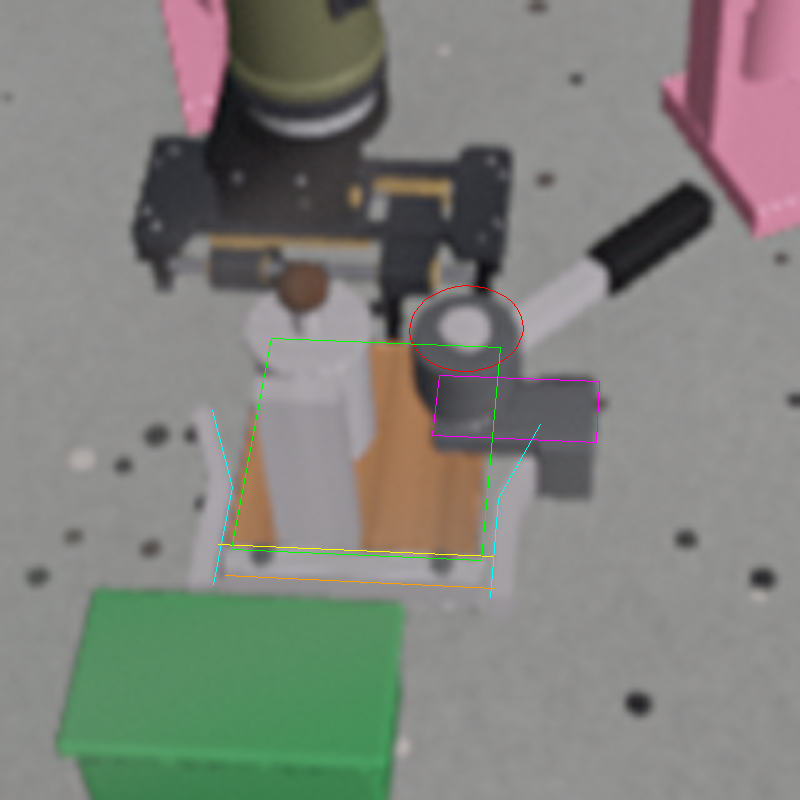

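Emit:
{"op": "arm_command", "data": {
  "targets": [
    [[0.008, 0, 0, 0, 0, 0, -0.15], [0.02, 0, 0, 0, 0, 0, -0.15], [0.035, 0, 0, 0, 0, 0, -0.15], [0.045, 0, 0, 0, 0, 0, -0.15], [0.045, 0, -0.03, 0, 0, 0, -0.15], [0.045, 0, -0.07, 0, 0, 0, -0.15], [0.045, -0.03, -0.11, 0, 0, 0, -0.15], [0.045, -0.06, -0.15, 0, 0, 0, -0.15], [0.045, -0.1, -0.19, 0, 0, 0, -0.15], [0.045, -0.14, -0.21, 0, 0, 0, -0.15]]
  ]
}}

```text
time_s: 8.65
tool_pos: [0.5277, -0.2532, 0.2338]
tool_rot: [-179.8, 0.4, -172.5]
force: [1.1, -0.8, 0.7]
grip_width: 0.0503
```

```bash
python3 - <<'E'
from ov import *
o=get_obs();print(o["force"],o["tool_pos"])
c=read_camera("top"); overlay(c,(.622,-.0746,7.2),(.622,-.0746,7.2),6,(230,140,350,260),"pics/t6.png");cv2.imwrite("pics/t6b.png",cv2.resize(c["img"][150:240,240:340,::-1],None,fx=8,fy=8,interpolation=cv2.INTER_CUBIC)[:600])
cv2.imwrite("pics/t6f.png",c["img"][:,:,::-1])
E
```

```text
[ 1.14942639 -0.79462915  0.73006069] [ 0.52767683 -0.25315411  0.23376215]
```

View pics/t6.png

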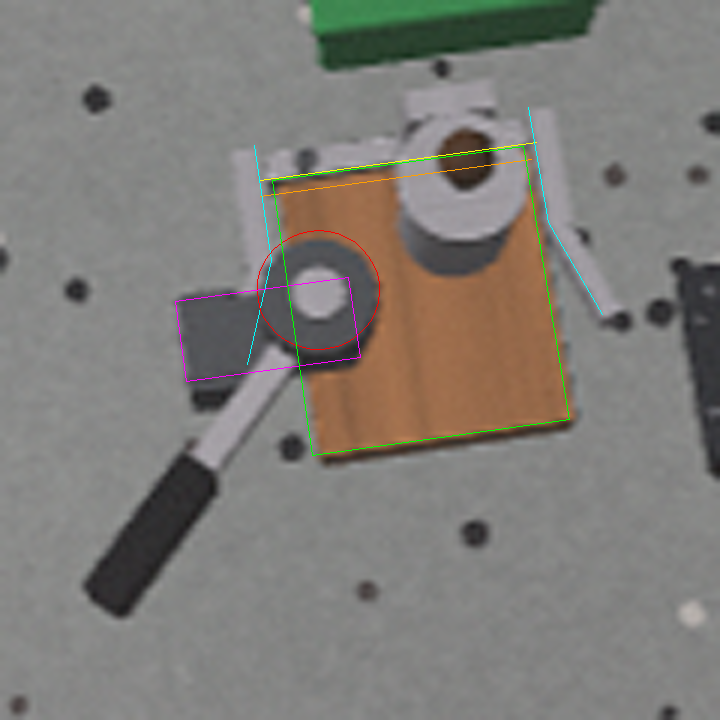

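View pics/t6b.png

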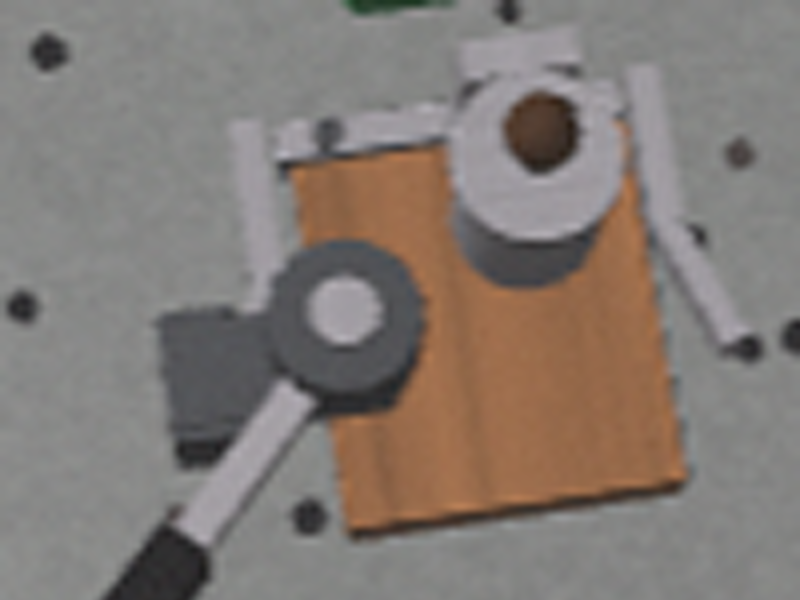

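```bash
python3 - <<'E'
from ov import *
c=read_camera("top")
hsv=cv2.cvtColor(c["img"],cv2.COLOR_RGB2HSV)
m=cv2.inRange(hsv,(5,80,80),(20,255,255));m[:, :270]=0;m[:,345:]=0;m[:165]=0;m[:175,300:316]=0;m[230:]=0
g=cv2.cvtColor(c["img"],cv2.COLOR_RGB2GRAY).astype(float)
s=hsv[:,:,1].astype(float)
# subpixel edges on saturation: near edge by columns, left/right by rows, far edge by columns
def edge(line):
    d=np.abs(np.diff(line));k=d.argmax();w=d[max(0,k-2):k+3];return (np.arange(max(0,k-2),max(0,k-2)+len(w))@w)/w.sum()+.5
near=[(u,205+edge(s[205:222,u])) for u in range(288,322)]
far=[(u,163+edge(s[163:176,u])) for u in range(278,294)]
right=[(315+edge(s[v,315:330]),v) for v in range(180,207)]
def fit(uv):
    P=ray(c,uv,.024)[:,:2]; 
    vx,vy,x,y=cv2.fitLine((P*1000).astype(np.float32),cv2.DIST_HUBER,0,.1,.1).ravel()
    return np.degrees(np.arctan2(vy,vx)),x,y
for n,l in(("near",near),("far",far),("right",right)): print(n,fit(l))
E
```

```text
near (np.float32(-82.5713), np.float32(548.1109), np.float32(-82.51033))
far (np.float32(-82.6485), np.float32(684.6168), np.float32(-31.295933))
right (np.float32(7.305615), np.float32(613.87805), np.float32(-141.94788))
```

Emit:
{"op": "arm_command", "data": {
  "targets": [
    [[-0.026, 0.019, -0.01, 0, 0, 0, -0.15], [-0.052, 0.038, -0.01, 0, 0, 0, -0.15], [-0.077, 0.058, -0.01, 0, 0, 0, -0.15], [-0.103, 0.077, -0.01, 0, 0, 0, -0.15], [-0.129, 0.096, -0.01, 0, 0, 0, -0.15], [-0.155, 0.115, -0.01, 0, 0, 0, -0.15], [-0.18, 0.134, -0.01, 0, 0, 0, -0.15], [-0.206, 0.154, -0.01, 0, 0, 0, -0.15], [-0.232, 0.173, -0.01, 0, 0, 0, -0.15], [-0.258, 0.192, -0.01, 0, 0, 0, -0.15]]
  ]
}}

```text
time_s: 9.75
tool_pos: [0.7582, -0.0281, 0.2394]
tool_rot: [180.0, 0.1, -172.7]
force: [0.3, -0.4, -0.5]
grip_width: 0.0498
```

```bash
python3 - <<'E'
from ov import *
o=get_obs();print(o["force"],o["tool_pos"])
c=read_camera("wrist"); cv2.imwrite("pics/w7.png",c["img"][:,:,::-1])
E
```

```text
[ 0.31485703 -0.42199189 -0.45290581] [ 0.75818965 -0.02812944  0.23944176]
```

View pics/w7.png

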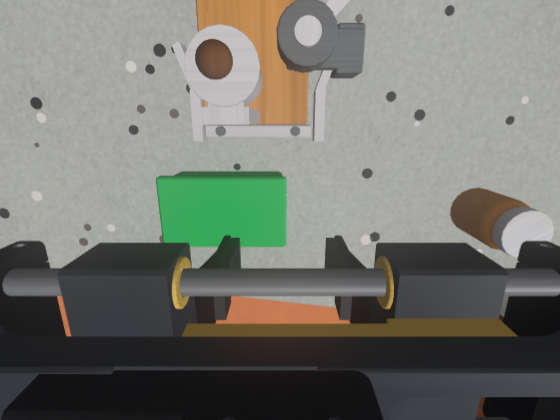

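```bash
python3 - <<'E'
from ov import *
c=read_camera("wrist"); cv2.imwrite("pics/w8.png",cv2.resize(c["img"][85:150,180:340,::-1],None,fx=5,fy=5,interpolation=cv2.INTER_CUBIC)); print(c["origin"])
E
```

```text
[ 0.68568536 -0.03221803  0.39955401]
```

View pics/w8.png

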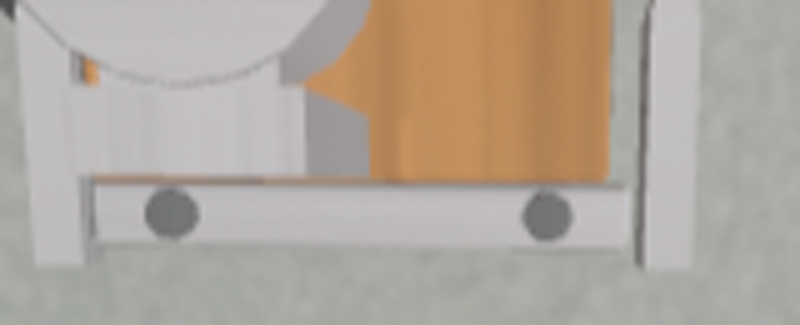

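```bash
python3 - <<'E'
from ov import *
c=read_camera("top")
g=c["img"].max(2); m=(g<60).astype(np.uint8); m[:,:240]=0;m[:,268:]=0;m[:212]=0;m[250:]=0
n,l,st,ce=cv2.connectedComponentsWithStats(m);print(st,ce)
k=1+st[1:,4].argmax()
v,u=np.where(l==k); P=ray(c,np.c_[u,v].astype(float),.083)[:,:2]*1000
rc=cv2.minAreaRect(P.astype(np.float32));print(rc)
d=P.mean(0)-[605.6,-24.3];print(P.mean(0),np.hypot(*d),np.degrees(np.arctan2(d[1],d[0])))
W=cloud(c); print(np.nanmax(W[v,u,2]),np.nanmedian(W[v,u],axis=0))
E
```

```text
[[     0      0    560    420 234964]
 [   244    216     22     27    236]] [[279.52476975 209.48057575]
 [254.83898305 228.83898305]]
((497.0809631347656, 53.57077407836914), (23.12851905822754, 78.20525360107422), 53.433963775634766)
[497.03407884  53.54099901] 133.58809963069112 144.35974395849516
0.09508508435662066 [0.49613038 0.05294217 0.08848629]
```

Emit:
{"op": "arm_command", "data": {
  "targets": [
    [[0.026, 0.007, 0, 0, 0, 8, 1], [0.051, 0.015, 0, 0, 0, 16, 1], [0.077, 0.022, 0, 0, 0, 24, 1], [0.102, 0.03, 0, 0, 0, 32, 1], [0.128, 0.037, 0, 0, 0, 40, 1], [0.153, 0.045, 0, 0, 0, 48, 1], [0.179, 0.052, 0, 0, 0, 56, 1], [0.204, 0.06, 0, 0, 0, 64, 1], [0.23, 0.067, 0, 0, 0, 72, 1], [0.256, 0.075, 0, 0, 0, 80, 1]]
  ],
  "newtons": 15
}}

```text
time_s: 10.9
tool_pos: [0.492, 0.0113, 0.2394]
tool_rot: [179.9, 0.1, 106.9]
force: [-0.1, -0.2, 0.1]
grip_width: 0.0005
```

Emit:
{"op": "arm_command", "data": {
  "targets": [
    [[0, 0, 0, 0, 0, 8, 1], [0, 0, 0, 0, 0, 16, 1], [0, 0, 0, 0, 0, 24, 1], [0, 0, 0, 0, 0, 32, 1], [0, 0, 0, 0, 0, 40, 1], [0, 0, 0, 0, 0, 48, 1], [0, 0, 0, 0, 0, 53, 1], [0, 0, 0, 0, 0, 53, 1]]
  ]
}}

```text
time_s: 11.7
tool_pos: [0.4932, 0.0113, 0.2395]
tool_rot: [179.9, -0.0, 54.2]
force: [0.7, -0.5, -0.8]
grip_width: 0.0005
```

```bash
python3 - <<'E'
from ov import *
o=get_obs();print(o["force"],o["tool_pos"],o["tool_rot"],o["qpos"],o["grip_width"])
E
```

```text
[ 0.67775131 -0.47127558 -0.8209824 ] [0.49315705 0.01127751 0.23948131] [ 1.79895432e+02 -2.81097594e-02  5.42113448e+01] [ 16.44297002  -0.50057711 -20.62846477 102.75011606  -0.13382976
  77.62020646 -39.94502583] 0.00047157983968383274
```

Emit:
{"op": "arm_command", "data": {
  "targets": [
    [[0, 0, 0.03, 0, 0, 0, 1], [0, 0, 0.06, 0, 0, 0, 1], [0, 0, 0.09, 0, 0, 0, 1], [0, 0, 0.12, 0, 0, 0, 1], [0, 0, 0.145, 0, 0, 0, 1], [0, 0, 0.162, 0, 0, 0, 1], [0, 0, 0.175, 0, 0, 0, 1], [0, 0, 0.175, 0, 0, 0, 1]]
  ]
}}

```text
time_s: 12.5
tool_pos: [0.492, 0.0117, 0.0627]
tool_rot: [-179.9, 0.1, 54.3]
force: [-0.4, -0.4, -1.0]
grip_width: 0.0004
```

```bash
python3 - <<'E'
from ov import *
o=get_obs();print(o["force"],o["wrist_torque"],o["tool_pos"])
c=read_camera("scene"); cv2.imwrite("pics/s9.png",cv2.resize(c["img"][130:280,200:360,::-1],None,fx=4,fy=4,interpolation=cv2.INTER_CUBIC))
E
```

```text
[-0.41075768 -0.40975538 -0.97724886] [-0.03728397 -0.04273516 -0.00692294] [0.49199546 0.01169863 0.06268313]
```

View pics/s9.png

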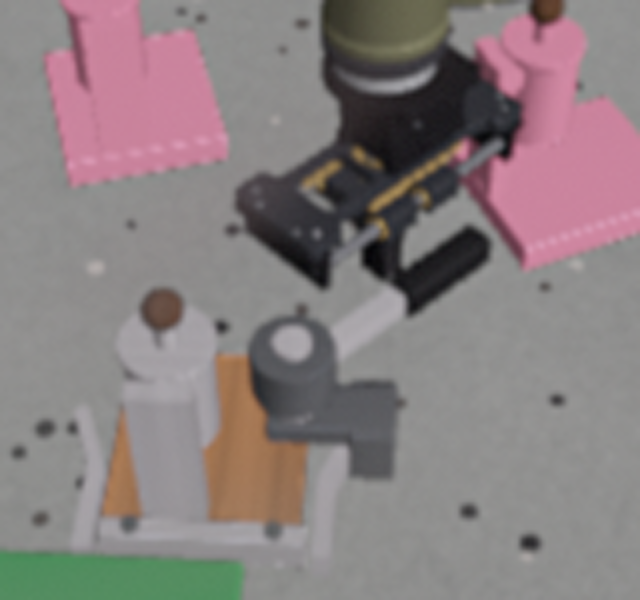

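Emit:
{"op": "arm_command", "data": {
  "targets": [
    [[0.005, 0, 0, 0, 0, 0, 1], [0.01, 0, 0, 0, 0, 0, 1], [0.0135, 0, 0, 0, 0, 0, 1], [0.0155, 0, 0, 0, 0, 0, 1]]
  ]
}}

```text
time_s: 12.95
tool_pos: [0.5019, 0.0231, 0.0647]
tool_rot: [180.0, 0.2, 54.3]
force: [-5.1, -5.6, 5.1]
grip_width: 0.0003
```

Emit:
{"op": "arm_command", "data": {
  "targets": [
    [[0.0029, -0.0005, 0, 0, 0, 1.5, 1], [0.0059, -0.001, 0, 0, 0, 3, 1], [0.0088, -0.0013, 0, 0, 0, 4.5, 1], [0.0118, -0.0016, 0, 0, 0, 6, 1]]
  ]
}}

```text
time_s: 13.35
tool_pos: [0.507, 0.0329, 0.0646]
tool_rot: [180.0, 0.3, 48.2]
force: [-5.3, -5.8, 6.1]
grip_width: 0.0006
```

Emit:
{"op": "arm_command", "data": {
  "targets": [
    [[0.0029, -0.0005, 0, 0, 0, 1.5, 1], [0.0059, -0.001, 0, 0, 0, 3, 1], [0.0088, -0.0013, 0, 0, 0, 4.5, 1], [0.0118, -0.0016, 0, 0, 0, 6, 1], [0.0148, -0.0018, 0, 0, 0, 7.5, 1], [0.0178, -0.002, 0, 0, 0, 9, 1], [0.0208, -0.002, 0, 0, 0, 10.5, 1], [0.0238, -0.002, 0, 0, 0, 12, 1]]
  ]
}}

```text
time_s: 14.15
tool_pos: [0.521, 0.0519, 0.0646]
tool_rot: [179.9, 0.3, 36.2]
force: [-5.7, -6.9, 6.9]
grip_width: 0.0003
```

```bash
cat > ha.py <<'E'
from ov import *
import sys
o=get_obs();p=o["tool_pos"];f=o["force"];y=np.radians(o["tool_rot"][2])
d=p[:2]-[.6056,-.0243]; print("t",o["time_s"],"rho",np.hypot(*d),"phi",np.degrees(np.arctan2(d[1],d[0])),"yaw",o["tool_rot"][2],"tx force",f[0]*np.cos(y)+f[1]*np.sin(y),"ty",f[0]*np.sin(y)-f[1]*np.cos(y),"fz",f[2],"tz",o["wrist_torque"])
c=read_camera("scene"); cv2.imwrite(sys.argv[1],cv2.resize(c["img"][130:280,200:360,::-1],None,fx=4,fy=4,interpolation=cv2.INTER_CUBIC))
E
python3 ha.py pics/h1.png
```

```text
t 14.15 rho 0.11384677386294242 phi 137.98312380878374 yaw 36.17711481143049 tx force -8.644645017016046 ty 2.2224027149885894 fz 6.932084290089023 tz [-1.20634602  1.22101394 -0.0400056 ]
```

View pics/h1.png

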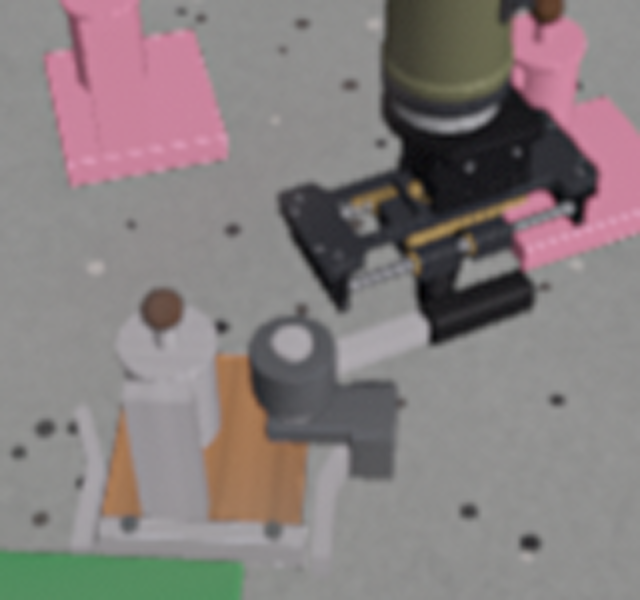

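Emit:
{"op": "arm_command", "data": {
  "targets": [
    [[0.0029, -0.0005, 0, 0, 0, 1.5, 1], [0.0059, -0.001, 0, 0, 0, 3, 1], [0.0088, -0.0013, 0, 0, 0, 4.5, 1], [0.0118, -0.0016, 0, 0, 0, 6, 1], [0.0148, -0.0018, 0, 0, 0, 7.5, 1], [0.0178, -0.002, 0, 0, 0, 9, 1]]
  ]
}}

```text
time_s: 14.8
tool_pos: [0.5337, 0.064, 0.0644]
tool_rot: [179.9, 0.3, 27.2]
force: [-6.3, -6.8, 6.5]
grip_width: 0.0004
```

Emit:
{"op": "arm_command", "data": {
  "targets": [
    [[0.0029, -0.0005, 0, 0, 0, 1.5, 1], [0.0059, -0.001, 0, 0, 0, 3, 1]]
  ]
}}

```text
time_s: 15.0
tool_pos: [0.5384, 0.0677, 0.0643]
tool_rot: [179.9, 0.3, 24.2]
force: [-7.8, -5.5, 7.5]
grip_width: 0.0005
```

Emit:
{"op": "arm_command", "data": {
  "targets": [
    [[0.0029, -0.0005, 0, 0, 0, 1.5, 1], [0.0059, -0.001, 0, 0, 0, 3, 1]]
  ]
}}

```text
time_s: 15.2
tool_pos: [0.5433, 0.071, 0.0644]
tool_rot: [179.9, 0.3, 21.2]
force: [-7.4, -5.7, 7.7]
grip_width: 0.0004
```

Emit:
{"op": "arm_command", "data": {
  "targets": [
    [[0.0029, -0.0005, 0, 0, 0, 1.5, 1], [0.0059, -0.001, 0, 0, 0, 3, 1]]
  ]
}}

```text
time_s: 15.4
tool_pos: [0.5483, 0.0741, 0.0643]
tool_rot: [179.9, 0.4, 18.2]
force: [-8.4, -5.6, 7.8]
grip_width: 0.0001
```

Emit:
{"op": "arm_command", "data": {
  "targets": [
    [[0.0029, -0.0005, 0, 0, 0, 1.5, 1], [0.0059, -0.001, 0, 0, 0, 3, 1]]
  ]
}}

```text
time_s: 15.6
tool_pos: [0.5532, 0.077, 0.064]
tool_rot: [179.9, 0.4, 15.2]
force: [-8.1, -5.7, 6.3]
grip_width: 0.0007
```

Emit:
{"op": "arm_command", "data": {
  "targets": [
    [[0.0029, -0.0005, 0, 0, 0, 1.5, 1], [0.0059, -0.001, 0, 0, 0, 3, 1]]
  ]
}}

```text
time_s: 15.8
tool_pos: [0.5584, 0.0796, 0.064]
tool_rot: [179.9, 0.4, 12.2]
force: [-8.6, -5.4, 6.6]
grip_width: 0.0005
```

Emit:
{"op": "arm_command", "data": {
  "targets": [
    [[0.0029, -0.0005, 0, 0, 0, 1.5, 1], [0.0059, -0.001, 0, 0, 0, 3, 1]]
  ]
}}

```text
time_s: 16.0
tool_pos: [0.5639, 0.0819, 0.064]
tool_rot: [179.8, 0.4, 9.2]
force: [-9.0, -6.1, 7.6]
grip_width: 0.0004
```

Emit:
{"op": "arm_command", "data": {
  "targets": [
    [[0.0029, -0.0005, 0, 0, 0, 1.5, 1], [0.0059, -0.001, 0, 0, 0, 3, 1]]
  ]
}}

```text
time_s: 16.2
tool_pos: [0.5694, 0.0839, 0.064]
tool_rot: [179.8, 0.4, 6.2]
force: [-8.7, -5.3, 7.6]
grip_width: 0.0007
```

```bash
python3 ha.py pics/h2.png
```

```text
t 16.2 rho 0.11410462607988131 phi 108.49438863459636 yaw 6.2114628114730195 tx force -9.260562613633194 ty 4.295198119722807 fz 7.63193189192264 tz [-1.00305703  1.91917521 -0.00698923]
```

View pics/h2.png

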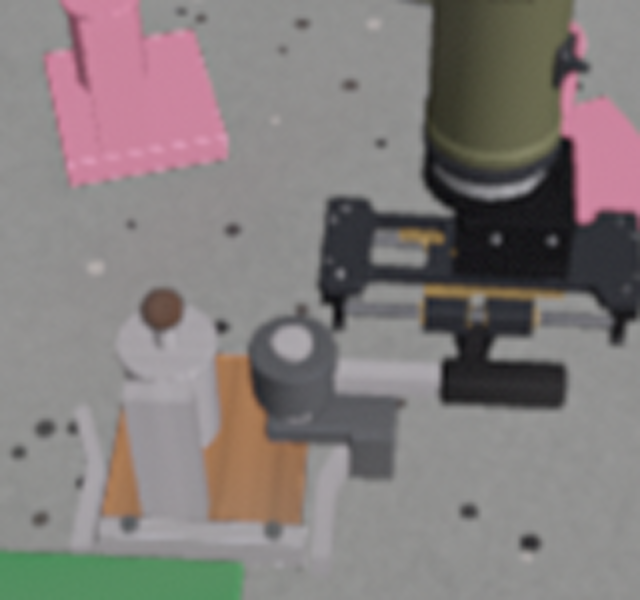

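Emit:
{"op": "arm_command", "data": {
  "targets": [
    [[0.0029, -0.0005, 0, 0, 0, 1.5, 1], [0.0059, -0.001, 0, 0, 0, 3, 1]]
  ]
}}

```text
time_s: 16.45
tool_pos: [0.5748, 0.0857, 0.0638]
tool_rot: [179.8, 0.5, 3.2]
force: [-10.6, -4.4, 5.6]
grip_width: 0.0007
```

Emit:
{"op": "arm_command", "data": {
  "targets": [
    [[0.0029, -0.0005, 0, 0, 0, 1.5, 1], [0.0059, -0.001, 0, 0, 0, 3, 1]]
  ]
}}

```text
time_s: 16.65
tool_pos: [0.5805, 0.0872, 0.0637]
tool_rot: [179.8, 0.5, 0.2]
force: [-10.5, -3.7, 7.6]
grip_width: 0.0007
```

Emit:
{"op": "arm_command", "data": {
  "targets": [
    [[0.0029, -0.0005, 0, 0, 0, 1.5, 1], [0.0059, -0.001, 0, 0, 0, 3, 1]]
  ]
}}

```text
time_s: 16.85
tool_pos: [0.5862, 0.0883, 0.0637]
tool_rot: [179.8, 0.5, -2.8]
force: [-10.6, -4.3, 6.4]
grip_width: 0.0003
```

Emit:
{"op": "arm_command", "data": {
  "targets": [
    [[0.0029, -0.0005, 0, 0, 0, 1.5, 1], [0.0059, -0.001, 0, 0, 0, 3, 1]]
  ]
}}

```text
time_s: 17.05
tool_pos: [0.592, 0.0892, 0.0638]
tool_rot: [179.8, 0.5, -5.8]
force: [-10.4, -3.9, 7.1]
grip_width: 0.0002
```

Emit:
{"op": "arm_command", "data": {
  "targets": [
    [[0.0029, -0.0005, 0, 0, 0, 1.5, 1], [0.0059, -0.001, 0, 0, 0, 3, 1]]
  ]
}}

```text
time_s: 17.25
tool_pos: [0.598, 0.0898, 0.0637]
tool_rot: [179.8, 0.5, -8.8]
force: [-9.3, -3.0, 5.3]
grip_width: 0.0006
```

Emit:
{"op": "arm_command", "data": {
  "targets": [
    [[0.0029, -0.0005, 0, 0, 0, 1.5, 1]]
  ]
}}

```text
time_s: 17.35
tool_pos: [0.6021, 0.0904, 0.0636]
tool_rot: [179.8, 0.3, -10.3]
force: [-3.2, -0.4, 0.2]
grip_width: 0.0002
```

```bash
python3 ha.py pics/h3.png; python3 -c "
from h import *
o=get_obs();print(o['time_s'],o['force'],o['tool_pos'])"
```

```text
t 17.35 rho 0.11477635026705915 phi 91.75100060099508 yaw -10.250988574566986 tx force -3.0570810225286875 ty 0.9357716301345729 fz 0.23849693869217461 tz [-2.45490950e-01  7.39824133e-01 -6.39099991e-04]
17.4 [ 0.56599076 -0.33894701 -0.32908825] [0.60384424 0.09089817 0.06375182]
```

View pics/h3.png

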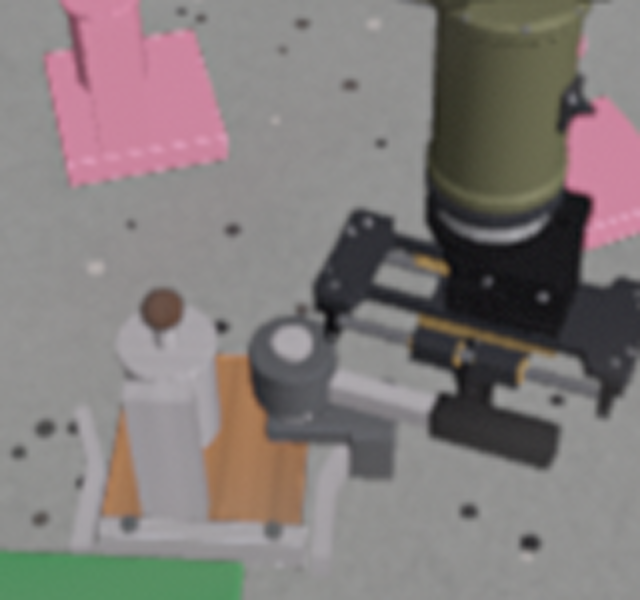

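Emit:
{"op": "arm_command", "data": {
  "targets": [
    [[-0.006, 0, 0, 0, 0, 0, 1], [-0.014, 0, 0, 0, 0, 0, 1], [-0.022, 0, 0, 0, 0, 0, 1], [-0.028, 0, -0.005, 0, 0, 0, 1], [-0.03, 0, -0.03, 0, 0, 0, 1], [-0.03, 0, -0.065, 0, 0, 0, 1], [-0.03, 0, -0.105, 0, 0, 0, 1], [-0.03, 0, -0.145, 0, 0, 0, 1], [-0.03, 0, -0.18, 0, 0, 0, 1], [-0.03, 0, -0.2, 0, 0, 0, 1]]
  ]
}}

```text
time_s: 18.4
tool_pos: [0.5758, 0.0971, 0.2684]
tool_rot: [-179.9, -0.3, -10.2]
force: [0.2, -0.1, -0.4]
grip_width: 0.0001
```

```bash
python3 ha.py pics/h4.png
```

```text
t 18.4 rho 0.12501343121849945 phi 103.7868856967362 yaw -10.15735177356441 tx force 0.18911498661249912 ty 0.11074712943794807 fz -0.3964725594501278 tz [ 0.02014225  0.02893748 -0.02836814]
```

View pics/h4.png

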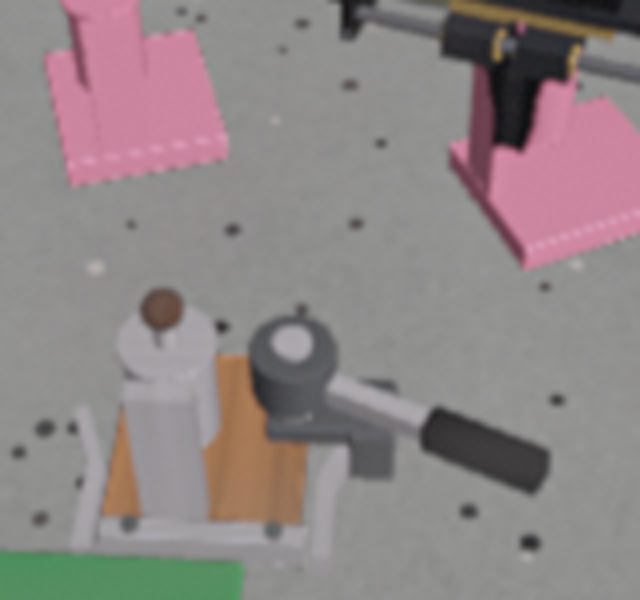

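Emit:
{"op": "arm_command", "data": {
  "targets": [
    [[-0.03, 0, -0.02, 0, 0, 0, 1], [-0.06, 0, -0.03, 0, 0, 0, 1], [-0.09, 0, -0.03, 0, 0, 0, 1], [-0.12, 0, -0.03, 0, 0, 0, 1], [-0.12, 0, -0.03, 0, 0, 0, 1]]
  ]
}}

```text
time_s: 18.95
tool_pos: [0.4537, 0.1192, 0.2945]
tool_rot: [180.0, -0.0, -10.0]
force: [-0.4, 0.3, -0.1]
grip_width: 0.0009
```

```bash
python3 - <<'E'
from ov import *
c=read_camera("top"); overlay(c,(.622,-.0746,7.2),(.622,-.0746,7.2),6,(220,140,340,240),"pics/t9.png");cv2.imwrite("pics/t9f.png",c["img"][:,:,::-1])
g=c["img"].max(2); m=(g<60).astype(np.uint8); m[:,:215]=0;m[:,265:]=0;m[:165]=0;m[205:]=0
n,l,st,ce=cv2.connectedComponentsWithStats(m);print(st)
k=1+st[1:,4].argmax()
v,u=np.where(l==k); P=ray(c,np.c_[u,v].astype(float),.083)[:,:2]*1000
d=P.mean(0)-[605.6,-24.3];print(P.mean(0),np.hypot(*d),np.degrees(np.arctan2(d[1],d[0])))
d0=np.load("top0.npz")["img"].astype(int)
df=(np.abs(d0-c["img"].astype(int)).max(2)>40).astype(np.uint8)*255
cv2.imwrite("pics/diff.png",df)
E
```

```text
[[     0      0    560    420 234815]
 [   224    171     28     16    258]
 [   215    177      8     28    120]
 [   241    187      3      3      7]]
[640.29156651 102.09549199] 131.06992477903393 74.65207038433925
```

View pics/t9.png

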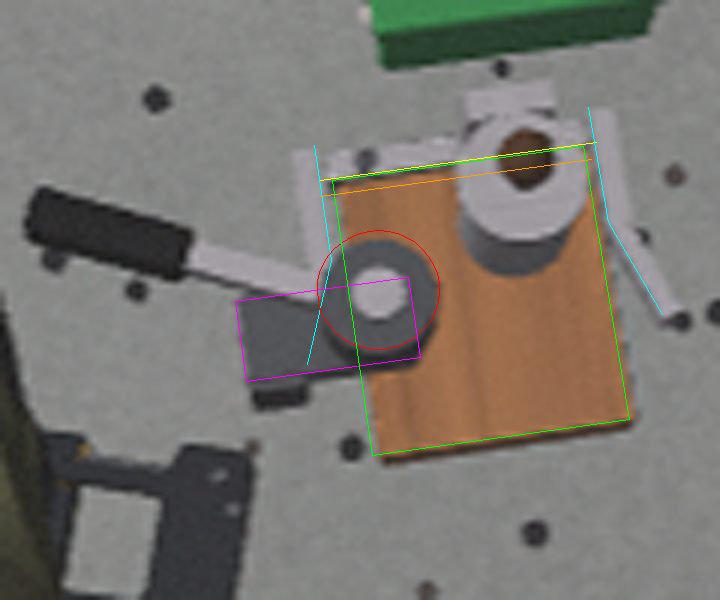

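View pics/diff.png

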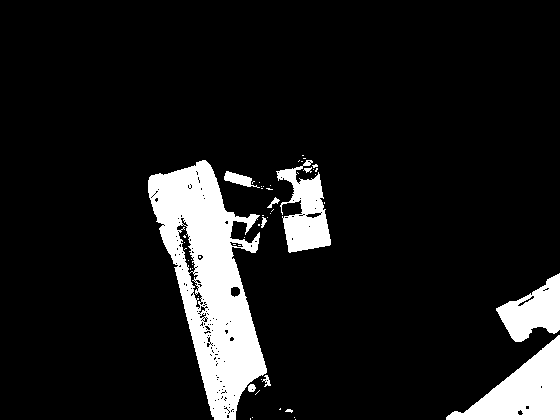

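View pics/t9f.png

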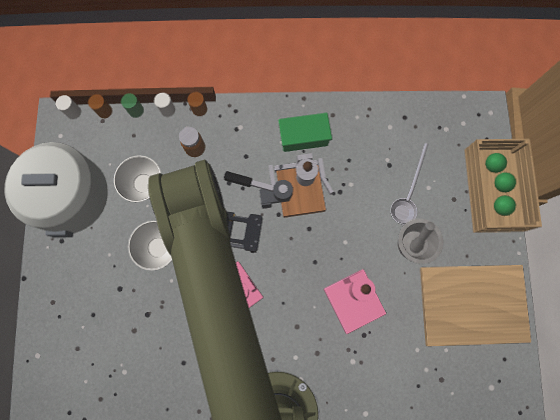

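```bash
python3 -c "
from cell import *
print(sign_off())"
```

```text
the job is handed in; nothing more can be done
None
```

The noodle press is docked, the clamp handle is broken over, and I handed the job in at about 19 s of the 72 s allowed.

- **Docking:** I pushed the brown press in along the slab with the two fingertips on its near edge. It stopped dead against the stop bar, with the push force rising from about 10 N to 21 N and no further movement. The wrist picture shows no gap along the visible part of the stop. The board's yaw of about 7.4° matches the dock's 7.2° within measuring error.
- **Sideways position:** The board sits a few millimetres towards the right rail, within the rails' clearance.
- **Disagreement:** The top camera put the board's far edge about 3.5 mm short of the stop. The stop line behind that figure was picked by hand, and a pixel there is about 2.5 mm. I went by the wrist picture and the push force instead.
- **Clamp:** I pushed the grip clockwise in small steps. The force climbed to about 11 N, then fell to nothing, and I stopped and backed away at once. The handle leapt ahead of the fingers and stayed there. It turned 1.22 rad in all. If about 0.18 of that is the break-over, the screw itself turned about 1.04 rad. Its start angle is unknown, so I can't confirm the final screw angle.
- **Last check:** Comparing the top pictures from start and end, only the press, the handle and the arm had changed. The arm hid the left pink press and part of the bowls, so those could not be fully compared. The hand is clear, with the wrist force near 0 N.

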